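# Settle the ferrule gauge nest on its cone, groove and flat, then clamp it

## Task

Set the ferrule gauge nest back on its base so that all three ball feet are fully home: one rear foot in the cone, the other in the groove, the front foot on the flat. The seat bar stands wherever the last job left it, so feel for the seats gently rather than forcing the feet, let go of the nest, and only then bring the clamp arm over and down to its stop so that its pad presses on the lifting post. Leave the things round about where they are.

Things in the scene. Friction and masses are not known exactly. Their poses are not given: they have to be found in the camera images.
- post_mid (a point): on the axis of the square steel lifting post of the loose gauge nest, 44 mm above the underside of the nest's three ball feet (37 mm above their centres). The post is 18 x 18 mm, its sides along the nest's x and y; it rises from 24 to 61 mm above the balls' underside, with a small round button up to 64 mm. Grip it here
- gauge_nest: gauge nest, 0.35 to 0.6 kg: aluminium plate (x -48 to +36, y -42 to +42, z 10 to 20 mm from this origin) on three steel balls, the lifting post in its middle, a dark V nest in front of it (x -46 to -20, up to z 39 mm). Origin on the post's axis, level with the balls' underside. z up, +x from the V nest to the post, +y to the left of that
- foot_left (a point): centre of the nest's rear left ball foot, 14 mm diameter: +24 mm in x and +30 mm in y from the post's axis; it goes in the cone
- foot_right (a point): centre of the nest's rear right ball foot, 14 mm: +24 mm in x and -30 mm in y from the post's axis; it goes in the groove
- foot_front (a point): centre of the nest's front ball foot, 14 mm, under the V nest: -36 mm in x, 0 in y from the post's axis; it goes on the flat
- gauge_base: dark steel base bolted to the bench, x -52 to +78, y -62 to +62 mm from this origin, on the bench; +x is towards its clamp, +y to the left. Its flat top, 20 mm above the bench, seats the front foot. Feet home: nest's axes along the base's, post's axis at x = 0 and y = the seat bar's setting (-14 to +14 mm, not reported), all ball centres 27 mm above the bench
- slot_mid (a point): fixed point of the base at x +24, y 0, 23.6 mm above the bench: top of the bright seat bar (34 mm in x, 120 mm in y) in its cross slot. The bar is locked anywhere from -14 to +14 mm in y from here; seen or felt only. From the bar's middle: 90 degree cone, mouth 13 mm (in a round bush), at y +30; 90 degree groove along y, 13 mm wide, y -50 to -12 mm
- flat_mid (a point): middle of the ground flat on the base's top, x -36, y 0, 20 mm above the bench. A rear foot on the bar's top beside its seat stands 3.6 mm higher than home; on a seat wall it rises 1 mm per mm it is off centre. Dry metal, friction 0.45 to 0.75: a foot well off its seat sticks. The seats are ground: keep the force of the nest on the base well under 25 N
- clamp_arm (a joint): hinge of the hold-down clamp arm at the base's rear, about the base's y: 0 rad = at its stop, arm level, pointing to the base's -x; grows as the arm lifts and leans back (at most 2.2; starts at 1.8 to 1.95). Stiff, stays where left: about 4 N at the T-bar, 7 N over the last 3 degrees, where the sprung pad (36 mm round, 68 mm from the hinge) is pressed in 3 mm by the post's button
- clamp_tbar (a point): middle of the clamp arm's T-bar: round bar 12 mm thick, 100 mm long along the base's y, 108 mm from the hinge axis; the arm is 12 mm wide and ends at the bar's middle, so the bar can be pinched on either side, 20 to 45 mm from its middle; better on the side away from the post if the nest stands off the middle
- clamp_hinge (a point): centre of the clamp arm's hinge, at x +68, y 0 mm of the base, 100 mm above the bench, between two cheeks (x +55 to +79, y -16 to +16, up to 109 mm high). Round the base stand a bench vice on the robot's side (130 mm high at its near end, 205 mm at its jaws), a lamp to the right (bulb 390 mm high) and a press behind the lamp (305 mm)
- oil_can: bystander: dark red oil can with a bent spout, 56 x 75 x 150 mm, origin under its middle
- adapter_1: bystander: brass and steel hose adapter, 31 x 27 x 46 mm, origin under its middle
- tape_measure: bystander: tape measure 31 x 76 x 61 mm, origin under its middle
- ferrule_1: bystander: steel ferrule, 27 mm round, 28 mm high, origin under its middle
- caliper: bystander: vernier caliper 73 x 230 x 9 mm, origin under its middle
- die_segment_1: bystander: grey die segment 30 x 38 x 50 mm, origin under its middle

How it is judged:
By the outcome, as a careful person would: the job done as asked, in the order asked, and still so for the second after the job is handed in, with the robot touching nothing.
It also fails if it takes over 72 s, if anything falls off the work surface, if the arm or the gripper's body presses on something with over 40 N, if the wrist force passes 120 N, or if a joint passes its speed limit or range.

## Robot

A 6-joint arm with a two-finger parallel gripper is mounted at the origin on a cart in front of the work surface, level with it; the furniture and walls round the work are solid. World frame = base frame: x ahead of the robot, y to its left, z up, the work surface at z = 0. Lengths are in m, angles in rad, forces in N, time in s.
With the tool pointing down it reaches from about 0.35 to 0.925 m from the base axis. Payload 6.4 kg.
Tool frame: the origin (TCP) lies midway between the tips of the shut fingers; the grasp point (between the pads) lies 19 mm behind it; x points along the fingers, y is the direction in which the jaws open and shut, and the axes are right-handed (so a half turn about x gives the same grasp; the last joint's range is limited). The gripper opens to 94 mm and grips with 3 to 60 N. Pads are 16 mm wide; open, the fingers measure 119 mm over their backs; the gripper's body (75 mm by 177 mm) begins 78 mm behind the grasp point.
Start: joints at [-1.496, 0.245, 1.558, -0, 1.339, -0.174], TCP at [0.16, -0.63, 0.205] pointing down, gripper open.
Joint ranges: [-3.13, 3.13], [-1.02, 2.26], [0.13, 2.54], [-0.95, 4.09], [0.21, 2.88], [-2.74, 2.74]. Speed limits (rad/s): [2.57, 2.57, 3.14, 3.14, 3.14, 3.14].

## Interface

Orientations are given as a 3x3 rotation matrix whose columns are the frame's x, y, z axes.
In Python, from bench import bot, eyes, ticket gives the robot as it stands.
- The arm moves only by the tool play_rows, never from a script. Its argument "commands" is a list of rows, each an object with "delta_pos": the shift along the world's x, y, z each as a share of 0.025 m, from -1 to 1, a list of three; "yaw": the turn about the world's z as a share of 0.12 rad, from -1 to 1; "hand": the finger opening in mm, from 0 to 94. In form: [{"delta_pos": [x, y, z], "yaw": yaw, "hand": hand}, ...]. A call has 1 to 20 rows; each row shifts and turns the commanded pose from where the row before left it; what a row does not reach is not made up. A row lasts 1/10 s, in which the tool goes at most 50 mm and 8.59 degrees, less where a joint would pass 70% of its speed; a pose out of reach is approached as far as the arm can. A call with a number of a shift or a turn outside -1 to 1 is refused whole. A call with a gripper value outside its range is refused whole. The fingers move at their own pace and stop on an object; "squeeze" is the grip in N (left out, the last holds). Time passes only in rows, so rows that do not move let the fingers close. It gives the time, the measured TCP pose, the force and the opening at its end, in the units of the state.
- bot.get_state(): the state, without advancing time (a new reading comes with each control period).
- eyes.get_image(name): name is "scene" or "top" or "wrist"; returns a dict with "color" (400x640x3 uint8, red, green, blue), "mtx" (3x3 intrinsics, pixels), "extrinsics" (4x4, takes a point from world to camera coordinates); the wrist camera has in their place "mount" (4x4, takes a point from camera to tool coordinates, whose origin is the TCP and whose axes are the tool frame's). Camera axes: x right, y down, z forward; pixel columns grow to the right and rows downward; lengths in m; the calibration is good to about 2 mm. A picture is of the moment at which its call begins: read the wrist's pose just before it. There is no depth.
- ticket.close_job(): hands the job in, once; it reports no verdict.
The state is a dict: "time_s": time; "joints": joint angles; "joint_vel": joint speeds; "joint_efforts": joint torques, N m; "eef_pos": TCP position; "ee_rot": TCP orientation; "contact_force": force on the tool from outside, world axes, zero at the start; "wrist_torque": the same for the moment, N m; "finger_gap": finger opening in m.
Only numpy, scipy, OpenCV 4.12 (cv2) and the standard library are available. Lean on these libraries where they do the work, as an engineer would, in place of code of your own. Each camera call takes 0.05 s, during which the arm holds its last target. There are 200 camera calls.

## Working session

There is one attempt and no reset: what is moved stays moved. The work goes in short steps, Python scripts to look and compute and a tool call to move; the robot and the scene stay as the last step left them, time stands still between calls to the robot, and variables do not carry over. Pictures are saved under pics/ and viewed, about 8 in all and at most 12, crops included, and the job is handed in when it is done.

Besides the shell and the picture viewer there is one more tool, called after "Call:" as a command line: name --argument value ..., lists and objects as JSON in quotes. play_rows: Moves the arm, as the interface text tells. Shift numbers are shares of 0.025 m and turn numbers shares of 0.12 rad, none past 1 either way. Its arguments: {"type":"object","properties":{"commands":{"type":"array","items":{"type":"object","properties":{"delta_pos":{"type":"array","items":{"type":"number"}},"yaw":{"type":"number"},"hand":{"type":"number"}}}},"squeeze":{"type":"number"}},"required":["commands"]}

```bash
mkdir -p pics; ls; python3 - <<'E'
from bench import bot, eyes
import cv2, numpy as np
np.set_printoptions(precision=4,suppress=True)
s=bot.get_state(); print(s)
for n in("scene","top"):
    i=eyes.get_image(n); cv2.imwrite(f"pics/{n}0.png",i["color"][:,:,::-1]); print(n,i["mtx"],i["extrinsics"])
    np.savez(f"cam_{n}.npz",K=i["mtx"],E=i["extrinsics"])
i=eyes.get_image("wrist");print(i["mtx"],i["mount"]);cv2.imwrite("pics/w0.png",i["color"][:,:,::-1])
a=cv2.imread("pics/scene0.png");b=cv2.imread("pics/top0.png")
E
```

```text
pics
{'time_s': 0.0, 'joints': array([-1.4961,  0.2458,  1.559 , -0.    ,  1.3387, -0.1741]), 'joint_vel': array([-0.0001,  0.0008,  0.0004,  0.0009,  0.0025, -0.0016]), 'joint_efforts': array([  0.0018, -41.5828, -31.4605,   0.0686,   0.0331,  -0.0001]), 'eef_pos': array([ 0.16  , -0.6294,  0.2044]), 'ee_rot': array([[-0.0002,  0.2463, -0.9692],
       [ 0.0019, -0.9692, -0.2463],
       [-1.    , -0.0019, -0.0003]]), 'contact_force': array([-0.1551,  0.0936,  0.3991]), 'wrist_torque': array([-0.0203,  0.0346,  0.0004]), 'finger_gap': 0.09410441855480291}
scene [[388.461    0.     321.7325]
 [  0.     388.461  194.2484]
 [  0.       0.       1.    ]] [[-0.5977 -0.8015  0.0172  0.593 ]
 [-0.4501  0.3178 -0.8345  0.2229]
 [ 0.6634 -0.5066 -0.5507  0.7599]
 [ 0.      0.      0.      1.    ]]
top [[441.5774   0.     323.3152]
 [  0.     441.5774 199.472 ]
 [  0.       0.       1.    ]] [[ 0.0031 -1.     -0.0049  0.3122]
 [-0.999  -0.0029 -0.0438  0.553 ]
 [ 0.0438  0.0051 -0.999   1.1165]
 [ 0.      0.      0.      1.    ]]
[[291.1971   0.     319.1191]
 [  0.     291.1971 202.5011]
 [  0.       0.       1.    ]] [[ 0.0004 -0.2868  0.958  -0.1795]
 [ 1.      0.     -0.0004 -0.0012]
 [ 0.0001  0.958   0.2868 -0.0852]
 [ 0.      0.      0.      1.    ]]
```

View pics/scene0.png

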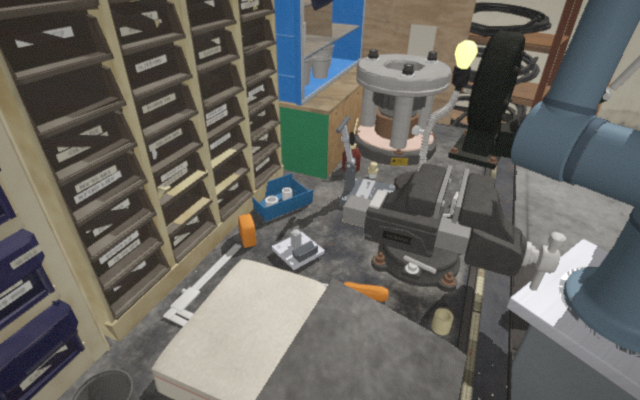

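View pics/top0.png

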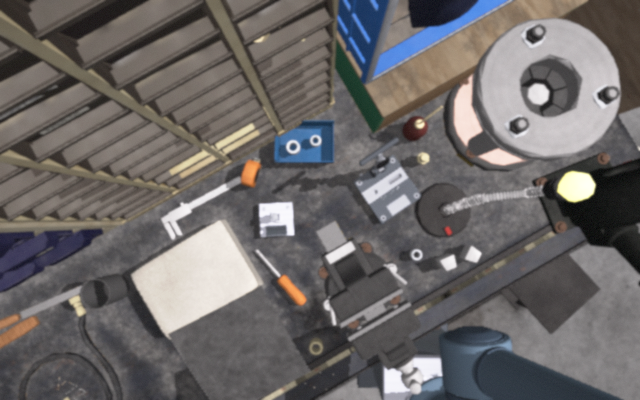

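The top view shows the nest at about (276,220) and the base at about (388,190). The clamp arm leans away near (378,152). I'll zoom in on both.

```bash
python3 - <<'E'
import cv2, numpy as np
b=cv2.imread("pics/top0.png")[140:250,250:440]; a=cv2.imread("pics/scene0.png")[110:275,265:420]
B=cv2.resize(b,None,fx=4,fy=4,interpolation=cv2.INTER_CUBIC)
cv2.imwrite("pics/z1.png",B)
A=cv2.resize(a,None,fx=3.6,fy=3.6,interpolation=cv2.INTER_CUBIC); cv2.imwrite("pics/z2.png",A); print(B.shape,A.shape)
E
```

```text
(440, 760, 3) (594, 558, 3)
```

View pics/z1.png

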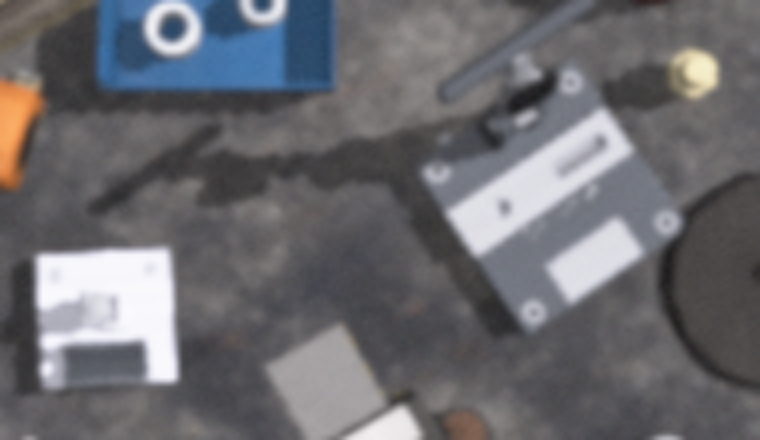

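View pics/z2.png

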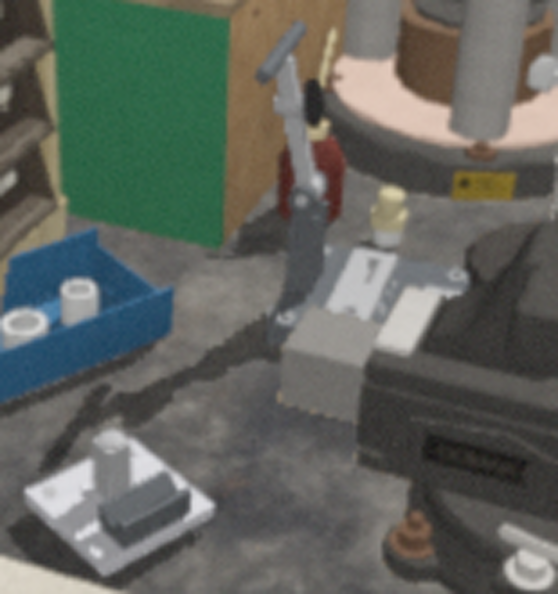

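The crops resolve both parts. In z1 the nest plate corners are about (35,255), (172,248), (178,382) and (42,390). The base corners are about (420,172), (575,65), (682,225) and (522,335), with the cone at (503,207) and the groove at (580,155). Next is a coarse fit.

```bash
cat > h.py <<'E'
import numpy as np, cv2
from scipy.optimize import least_squares
np.set_printoptions(precision=4,suppress=True)
C={n:np.load(f"cam_{n}.npz") for n in("scene","top")}
def cam(n): return C[n]["K"],C[n]["E"]
def proj(P,K,E):
    p=np.atleast_2d(P)@E[:3,:3].T+E[:3,3]; q=p@K.T; return q[:,:2]/q[:,2:]
def uncrop(uv,f,o): return (np.array(uv,float)+.5)/f-.5+np.array(o)
def body(pose,P):
    x,y,z,t=pose;c,s=np.cos(t),np.sin(t); P=np.array(P,float)
    return P@np.array([[c,s,0],[-s,c,0],[0,0,1]])+[x,y,z]
def fit(obs,x0,fixz=None):
    # obs: list of (K,E,pts(m),uv)
    f=lambda p:np.concatenate([(proj(body(p,P),K,E)-uv).ravel() for K,E,P,uv in obs])
    r=least_squares(f,x0,loss="soft_l1"); return r.x,f(r.x).reshape(-1,2)
def tri(views):
    A=[];b=[]
    for K,E,uv in views:
        M=K@E[:3]; 
        for i in(0,1): A.append(M[i]-uv[i]*M[2])
    A=np.array(A); return np.linalg.lstsq(A[:,:3],-A[:,3],rcond=None)[0]
def wristE(st,mount):
    T=np.eye(4);T[:3,:3]=st["ee_rot"];T[:3,3]=st["eef_pos"]; return np.linalg.inv(T@mount)
E
python3 - <<'E'
from h import *
t=lambda uv:uncrop(uv,4,(250,140)); s=lambda uv:uncrop(uv,3.6,(265,110))
N=np.array([[36,42,20],[36,-42,20],[-48,-42,20],[-48,42,20]])/1e3
p,r=fit([(*cam("top"),N,t([(35,255),(172,248),(178,382),(42,390)])),(*cam("scene"),N,s([(25,490),(125,437),(213,505),(105,563)]))],[.55,.4,0,0])
print("nest",p);print(r.T)
B=np.array([[78,62,20],[78,-62,20],[-52,-62,20],[-52,62,20],[24,0,23.6]])/1e3
p,r=fit([(*cam("top"),B,t([(420,172),(575,65),(682,225),(522,335),(541,187)]))],[.6,.15,0,.6])
print("base",p);print(r.T)
# post top, tbar, vice block top
print("post",tri([(*cam("top"),t((99,305))),(*cam("scene"),s((110,437)))]))
print("tbar ends",tri([(*cam("top"),t((445,92))),(*cam("scene"),s((263,75)))]),tri([(*cam("top"),t((590,3))),(*cam("scene"),s((300,28)))]))
print("vice block",tri([(*cam("top"),t((268,368))),(*cam("scene"),s((285,345)))]),tri([(*cam("top"),t((342,324))),(*cam("scene"),s((310,308)))]),tri([(*cam("top"),t((388,395))),(*cam("scene"),s((375,325)))]))
E
```

```text
nest [ 0.5073  0.4339 -0.0003  0.0632]
[[ 0.3508 -0.9331 -0.5475  0.3771 -0.5573  1.5084  0.3723 -0.0961]
 [ 0.2874  0.0492 -0.3891 -0.4     0.1143 -0.1379 -0.4563  0.4333]]
base [ 0.5697  0.138  -0.0469  0.5884]
[[-0.6316 -0.5499  0.153   1.2099  0.0891]
 [-0.5536  0.4659  1.1899 -0.3799 -0.3692]]
post [0.5095 0.4332 0.0614]
tbar ends [0.622  0.2328 0.2055] [0.671  0.1566 0.2047]
vice block [0.4729 0.329  0.1079] [0.4989 0.2861 0.1042] [0.4595 0.2612 0.1032]
```

Call:
play_rows --commands '[{"delta_pos": [0.16,0.72,0.98],"yaw": 0,"hand": 94},{"delta_pos": [0.16,0.72,0.98],"yaw": 0,"hand": 94},{"delta_pos": [0.16,0.72,0.98],"yaw": 0,"hand": 94},{"delta_pos": [0.16,0.72,0.98],"yaw": 0,"hand": 94},{"delta_pos": [0.16,0.72,0.98],"yaw": 0,"hand": 94},{"delta_pos": [0.16,0.72,0.98],"yaw": 0,"hand": 94},{"delta_pos": [0.16,0.72,0.98],"yaw": 0,"hand": 94},{"delta_pos": [0.16,0.72,0.98],"yaw": 0,"hand": 94},{"delta_pos": [0.16,0.72,0.98],"yaw": 0,"hand": 94},{"delta_pos": [0.16,0.72,0.98],"yaw": 0,"hand": 94},{"delta_pos": [0.57,1,0],"yaw": 1,"hand": 94},{"delta_pos": [0.57,1,0],"yaw": 1,"hand": 94},{"delta_pos": [0.57,1,0],"yaw": 1,"hand": 94},{"delta_pos": [0.57,1,0],"yaw": 1,"hand": 94},{"delta_pos": [0.57,1,0],"yaw": 1,"hand": 94},{"delta_pos": [0.57,1,0],"yaw": 1,"hand": 94},{"delta_pos": [0.57,1,0],"yaw": 1,"hand": 94},{"delta_pos": [0.57,1,0],"yaw": 1,"hand": 94},{"delta_pos": [0.57,1,0],"yaw": 1,"hand": 94},{"delta_pos": [0.57,1,0],"yaw": 1,"hand": 94}]'

```text
time_s: 2.15
eef_pos: [0.3429, -0.1988, 0.4502]
ee_rot: [[-0.0, 0.993, -0.117], [0.0, -0.117, -0.993], [-1.0, -0.0, -0.0]]
contact_force: [0.1, -0.5, -0.2]
finger_gap: 0.0937
```

Call:
play_rows --commands '[{"delta_pos": [0.57,1,0],"yaw": 1,"hand": 94},{"delta_pos": [0.57,1,0],"yaw": 1,"hand": 94},{"delta_pos": [0.57,1,0],"yaw": 1,"hand": 94},{"delta_pos": [0.57,1,0],"yaw": 1,"hand": 94},{"delta_pos": [0.48,0.96,0],"yaw": 1,"hand": 94},{"delta_pos": [0.48,0.96,0],"yaw": 1,"hand": 94},{"delta_pos": [0.48,0.96,0],"yaw": 1,"hand": 94},{"delta_pos": [0.48,0.96,0],"yaw": 1,"hand": 94},{"delta_pos": [0.48,0.96,0],"yaw": 1,"hand": 94},{"delta_pos": [0.48,0.96,0],"yaw": 1,"hand": 94},{"delta_pos": [0.48,0.96,0],"yaw": 1,"hand": 94},{"delta_pos": [0.48,0.96,0],"yaw": 1,"hand": 94},{"delta_pos": [0.48,0.96,0],"yaw": 1,"hand": 94},{"delta_pos": [0.48,0.96,0],"yaw": 1,"hand": 94}]'

```text
time_s: 3.55
eef_pos: [0.5198, 0.1411, 0.4501]
ee_rot: [[-0.001, 0.008, 1.0], [-0.0, 1.0, -0.008], [-1.0, -0.0, -0.001]]
contact_force: [0.8, 0.5, -0.0]
finger_gap: 0.094
```

Call:
play_rows --commands '[{"delta_pos": [0.06,0,-1],"yaw": 1,"hand": 94},{"delta_pos": [0.06,0,-1],"yaw": 1,"hand": 94},{"delta_pos": [0.06,0,-1],"yaw": 1,"hand": 94},{"delta_pos": [0.06,0,-1],"yaw": 1,"hand": 94},{"delta_pos": [0.06,0,-1],"yaw": 1,"hand": 94},{"delta_pos": [0.06,0,-1],"yaw": 0,"hand": 94},{"delta_pos": [0.06,0,-1],"yaw": 0,"hand": 94},{"delta_pos": [0.06,0,-1],"yaw": 0,"hand": 94},{"delta_pos": [0,0,0],"yaw": 0,"hand": 94},{"delta_pos": [0,0,0],"yaw": 0,"hand": 94}]'

```text
time_s: 4.55
eef_pos: [0.5314, 0.14, 0.2506]
ee_rot: [[-0.001, -0.554, 0.832], [-0.0, 0.832, 0.554], [-1.0, 0.0, -0.001]]
contact_force: [0.1, 0.4, 0.3]
finger_gap: 0.0938
```

```bash
cat >> h.py <<'E'
def snap(tag):
    from bench import bot,eyes
    st=bot.get_state(); i=eyes.get_image("wrist"); E=wristE(st,i["mount"])
    np.savez(f"w_{tag}.npz",K=i["mtx"],E=E); cv2.imwrite(f"pics/w_{tag}.png",i["color"][:,:,::-1])
    C["w_"+tag]=np.load(f"w_{tag}.npz"); print(st["time_s"],st["eef_pos"],np.arctan2(-st["ee_rot"][1,2],-st["ee_rot"][0,2]),st["contact_force"]); return i["color"][:,:,::-1]
def load(tag): C["w_"+tag]=np.load(f"w_{tag}.npz")
E
python3 -c "
from h import *
im=snap('b'); 
cv2.imwrite('pics/wb2.png',cv2.resize(im,None,fx=1.25,fy=1.25,interpolation=cv2.INTER_CUBIC))"
```

```text
4.55 [0.5314 0.14   0.2506] -2.554363528257119 [0.0804 0.4079 0.3336]
```

View pics/wb2.png

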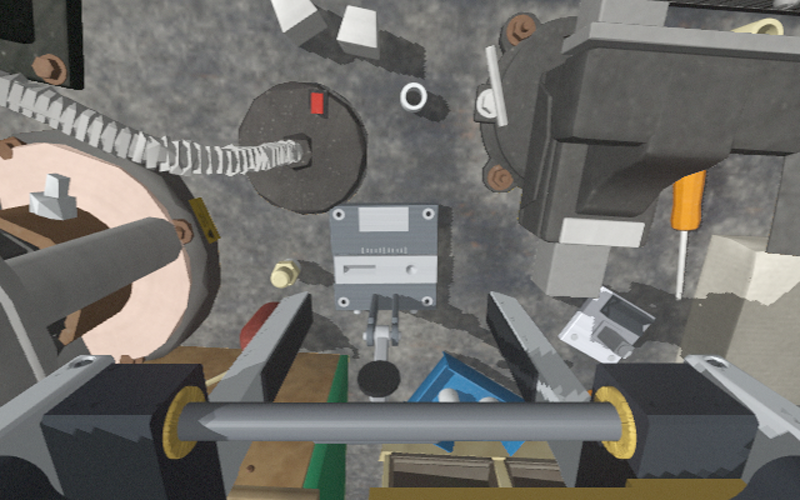

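The wrist view shows the base at (385,257), bar at (385,268), cone at (411,269), groove at (360,269) and nest at (607,325), all in the 1.25x picture. I'll enlarge the base for an accurate reading.

```bash
python3 -c "
from h import *
im=cv2.imread('pics/w_b.png')
a=cv2.resize(im[158:254,258:356],None,fx=6,fy=6,interpolation=cv2.INTER_CUBIC)
cv2.imwrite('pics/wb3.png',a);print(a.shape)"
```

```text
(576, 588, 3)
```

View pics/wb3.png

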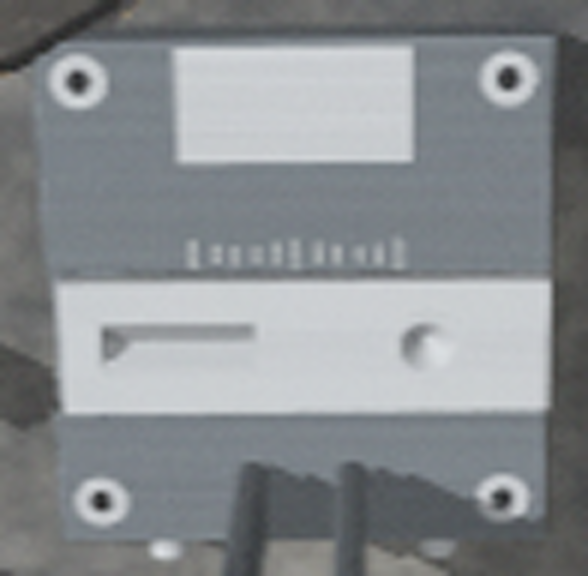

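```bash
cat > fb.py <<'E'
from h import *
load("b"); K,E=C["w_b"]["K"],C["w_b"]["E"]
uv=uncrop([(40,38),(553,36),(545,536),(65,538),(294,104),(58,283),(552,281),(548,411),(66,413),(427,346),(103,345),(255,345)],6,(258,158))
t=uncrop([(420,172),(575,65),(682,225),(522,335)],4,(250,140)); T=cam("top")
def P(s): return np.array([[-52,-62,20],[-52,62,20],[78,62,20],[78,-62,20],[-36,0,20],[7,s-60,23.6],[7,s+60,23.6],[41,s+60,23.6],[41,s-60,23.6],[24,s+30,23.6],[24,s-50,23.6],[24,s-12,23.6]])/1e3
B=np.array([[78,62,20],[78,-62,20],[-52,-62,20],[-52,62,20]])/1e3
for mode in("w","wz0","w+top"):
    def f(p):
        b=[p[0],p[1],0 if mode=="wz0" else p[2],p[3]]
        r=(proj(body(b,P(p[4]*100)),K,E)-uv).ravel()
        if mode=="w+top": r=np.r_[r,(proj(body(b,B),*T)-t).ravel()]
        return r
    r=least_squares(f,[.57,.138,0,.588,0],loss="soft_l1",f_scale=.5,x_scale=[.01]*5); q=r.x.copy();q[4]*=100;print(mode,q)
    print(f(r.x).reshape(-1,2).T)
E
python3 fb.py
```

```text
w [ 0.5702  0.1463 -0.0021  0.5922  1.3122]
[[-1.0412  0.6781 -0.1559 -0.1482  0.421   0.1892 -0.4086 -0.299   0.1272
  -0.0637  0.0647  0.318 ]
 [ 0.1739  0.057   0.2744  0.3321  0.0338 -0.2668 -0.3446 -0.3598 -0.2969
  -0.1288  0.3069  0.1791]]
wz0 [0.5697 0.146  0.1696 0.5922 1.4016]
[[-1.3126  0.8705  0.0096 -0.3728  0.3828  0.0092 -0.1677 -0.0664 -0.0425
   0.0701 -0.0758  0.3078]
 [-0.0148 -0.1337  0.507   0.5662 -0.0955 -0.2418 -0.3213 -0.2281 -0.1636
  -0.0497  0.3871  0.2588]]
w+top [ 0.5699  0.1463 -0.0014  0.5911  1.1944]
[[-0.9726  0.9146 -0.0351 -0.1687  0.562   0.1391 -0.3065 -0.2251  0.0556
  -0.0118  0.0167  0.3183 -2.7653 -1.1867  0.7373  0.2894]
 [-0.0138 -0.0358  0.3322  0.3101 -0.0839 -0.3692 -0.3616 -0.3382 -0.3569
  -0.147   0.2331  0.1317 -1.9922 -2.1135  0.1711 -0.2406]]
```

```bash
python3 - <<'E'
from h import *
for a,b in[((222,222),(255,262)),((262,290),(328,283)),((133,265),(160,358))]: print("box",tri([(*cam("top"),a),(*cam("scene"),b)]))
K,E=cam("scene")
for uv in[(105,332),(200,255),(280,182)]:
    d=E[:3,:3].T@np.linalg.inv(K)@[*uv,1]; c=-E[:3,:3].T@E[:3,3]; print("shelf foot",c-d*c[2]/d[2])
# nest visible in w_b at 1.25x picture: corners
load("b")
N=np.array([[36,42,20],[-48,-42,20],[36,-42,20],[-48,42,20]])/1e3
print(uncrop([(602,290),(655,320)],1.25,(0,0)), proj(body([.5073,.4339,0,.063],N),C["w_b"]["K"],C["w_b"]["E"]))
E
```

```text
box [0.4891 0.5555 0.0553]
box [0.3352 0.466  0.0694]
box [0.3849 0.7728 0.0566]
shelf foot [0.5317 0.8264 0.    ]
shelf foot [0.626  0.6114 0.    ]
shelf foot [0.7883 0.3033 0.    ]
[[481.5 231.9]
 [523.9 255.9]] [[488.7296 293.5369]
 [481.1518 227.6082]
 [447.2307 270.4949]
 [523.6594 252.8671]]
```

Call:
play_rows --commands '[{"delta_pos": [0,0,1],"yaw": 0,"hand": 94},{"delta_pos": [0,0.4,1],"yaw": 0,"hand": 94},{"delta_pos": [-0.16,0.88,0],"yaw": -0.87,"hand": 94},{"delta_pos": [-0.16,0.88,0],"yaw": -0.87,"hand": 94},{"delta_pos": [-0.16,0.88,0],"yaw": -0.87,"hand": 94},{"delta_pos": [-0.16,0.88,0],"yaw": -0.87,"hand": 94},{"delta_pos": [-0.16,0.88,0],"yaw": -0.87,"hand": 94},{"delta_pos": [-0.16,0.88,0],"yaw": 0,"hand": 94},{"delta_pos": [-0.16,0.88,0],"yaw": 0,"hand": 94},{"delta_pos": [-0.16,0.88,0],"yaw": 0,"hand": 94},{"delta_pos": [-0.16,0.88,-0.5],"yaw": 0,"hand": 94},{"delta_pos": [-0.16,0.88,-0.5],"yaw": 0,"hand": 94},{"delta_pos": [-0.16,0.88,-1],"yaw": 0,"hand": 94},{"delta_pos": [-0.16,0.8,-1],"yaw": 0,"hand": 94},{"delta_pos": [-0.16,0.8,-1],"yaw": 0,"hand": 94},{"delta_pos": [0,0,0],"yaw": 0,"hand": 94},{"delta_pos": [0,0,0],"yaw": 0,"hand": 94},{"delta_pos": [0,0,0],"yaw": 0,"hand": 94}]'

```text
time_s: 6.4
eef_pos: [0.481, 0.432, 0.2033]
ee_rot: [[0.004, -0.064, 0.998], [0.002, 0.998, 0.064], [-1.0, 0.002, 0.004]]
contact_force: [0.2, 1.0, -0.4]
finger_gap: 0.0941
```

```bash
python3 -c "
from h import *
im=snap('n'); K,E=C['w_n']['K'],C['w_n']['E']
u=proj([.507,.434,.03],K,E)[0].astype(int);print(u)
x,y=u-[60,55]
a=cv2.resize(im[y:y+110,x:x+120],None,fx=5,fy=5,interpolation=cv2.INTER_CUBIC);print(x,y)
cv2.imwrite('pics/wn3.png',a)"
```

```text
6.4 [0.481  0.432  0.2033] -3.0770589268972794 [ 0.2389  0.9558 -0.4016]
[317 204]
257 149
```

View pics/wn3.png

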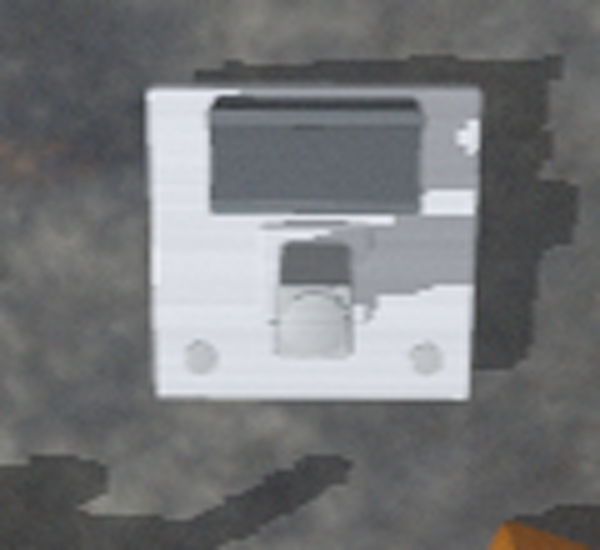

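```bash
python3 - <<'E'
from h import *
load("n"); W=C["w_n"]["K"],C["w_n"]["E"]
P=np.array([[-48,-42,20],[-48,42,20],[36,42,20],[36,-42,20],[24,-30,20],[24,30,20],[-9,-9,61],[-9,9,61],[9,9,61],[9,-9,61]])/1e3
uv=uncrop([(146,88),(482,88),(470,400),(156,398),(201,357),(427,358),(277,285),(354,285),(355,358),(275,358)],5,(257,149))
p,r=fit([(*W,P,uv)],[.507,.434,0,.063]);print(p);print(r.T)
c=W[1][:3,:3]; print("uv of post relative", proj(body(p,[[0,0,.044]]),*W))
E
```

```text
[0.5076 0.436  0.     0.0614]
[[ 0.2385  0.047   0.1237  0.1294 -0.069  -0.0093 -0.2059 -0.0613 -0.4337
   0.26  ]
 [-0.1796 -0.0036 -0.0759  0.1997 -0.008  -0.1144  0.029   0.0634  0.0548
   0.0232]]
uv of post relative [[319.49   208.4648]]
```

Call:
play_rows --commands '[{"delta_pos": [0.266,0.04,-0.7],"yaw": -0.03,"hand": 94},{"delta_pos": [0.266,0.04,-0.7],"yaw": 0,"hand": 94},{"delta_pos": [0.266,0.04,-0.7],"yaw": 0,"hand": 94},{"delta_pos": [0.266,0.04,-0.7],"yaw": 0,"hand": 80},{"delta_pos": [0,0,-0.7],"yaw": 0,"hand": 70},{"delta_pos": [0,0,-0.7],"yaw": 0,"hand": 60},{"delta_pos": [0,0,-0.7],"yaw": 0,"hand": 50},{"delta_pos": [0,0,-0.7],"yaw": 0,"hand": 45},{"delta_pos": [0,0,-0.7],"yaw": 0,"hand": 40},{"delta_pos": [0,0,-0.74],"yaw": 0,"hand": 35},{"delta_pos": [0,0,0],"yaw": 0,"hand": 30},{"delta_pos": [0,0,0],"yaw": 0,"hand": 25},{"delta_pos": [0,0,0],"yaw": 0,"hand": 22},{"delta_pos": [0,0,0],"yaw": 0,"hand": 20},{"delta_pos": [0,0,0],"yaw": 0,"hand": 18},{"delta_pos": [0,0,0],"yaw": 0,"hand": 10},{"delta_pos": [0,0,0],"yaw": 0,"hand": 10},{"delta_pos": [0,0,0],"yaw": 0,"hand": 10}]' --squeeze 30

```text
time_s: 8.25
eef_pos: [0.5068, 0.4365, 0.0255]
ee_rot: [[0.001, -0.061, 0.998], [0.001, 0.998, 0.061], [-1.0, 0.001, 0.001]]
contact_force: [-0.0, 0.6, 4.3]
finger_gap: 0.0178
```

```bash
python3 -c "
from h import *
im=snap('g');
from bench import bot;s=bot.get_state();print(s['finger_gap'],s['wrist_torque'])"
```

```text
8.25 [0.5068 0.4365 0.0255] -3.0800993863936257 [-0.0367  0.5826  4.3117]
0.017850120462388586 [ 0.1732 -0.144  -0.0585]
```

Call:
play_rows --commands '[{"delta_pos": [0,0,0.3],"yaw": 0,"hand": 10},{"delta_pos": [0,0,0.6],"yaw": 0,"hand": 10},{"delta_pos": [0,0,1],"yaw": 0,"hand": 10},{"delta_pos": [0,0,1],"yaw": 0,"hand": 10},{"delta_pos": [0,0,1],"yaw": 0,"hand": 10},{"delta_pos": [0,0,1],"yaw": 0,"hand": 10},{"delta_pos": [0,0,1],"yaw": 0,"hand": 10},{"delta_pos": [0,0,1],"yaw": 0,"hand": 10},{"delta_pos": [0,0,1],"yaw": 0,"hand": 10},{"delta_pos": [0,0,1],"yaw": 0,"hand": 10},{"delta_pos": [0,0,0.5],"yaw": 0,"hand": 10}]'

```text
time_s: 9.4
eef_pos: [0.5065, 0.4362, 0.2623]
ee_rot: [[0.002, -0.062, 0.998], [0.001, 0.998, 0.062], [-1.0, 0.001, 0.003]]
contact_force: [0.2, 0.5, -4.3]
finger_gap: 0.0179
```

Call:
play_rows --commands '[{"delta_pos": [0.106,-0.495,0],"yaw": 0.5,"hand": 10},{"delta_pos": [0.206,-0.965,0],"yaw": 0.5,"hand": 10},{"delta_pos": [0.206,-0.965,0],"yaw": 0.5,"hand": 10},{"delta_pos": [0.206,-0.965,0],"yaw": 0.5,"hand": 10},{"delta_pos": [0.206,-0.965,0],"yaw": 0.5,"hand": 10},{"delta_pos": [0.206,-0.965,0],"yaw": 0.5,"hand": 10},{"delta_pos": [0.206,-0.965,0],"yaw": 0.5,"hand": 10},{"delta_pos": [0.206,-0.965,0],"yaw": 0.5,"hand": 10},{"delta_pos": [0.206,-0.965,0],"yaw": 0.42,"hand": 10},{"delta_pos": [0.206,-0.965,0],"yaw": 0,"hand": 10},{"delta_pos": [0.206,-0.965,0],"yaw": 0,"hand": 10},{"delta_pos": [0.206,-0.965,0],"yaw": 0,"hand": 10},{"delta_pos": [0.1,-0.47,0],"yaw": 0,"hand": 10},{"delta_pos": [0,0,-1],"yaw": 0,"hand": 10},{"delta_pos": [0,0,-1],"yaw": 0,"hand": 10},{"delta_pos": [0,0,-1],"yaw": 0,"hand": 10},{"delta_pos": [0,0,-1],"yaw": 0,"hand": 10},{"delta_pos": [0,0,-1],"yaw": 0,"hand": 10},{"delta_pos": [0,0,0],"yaw": 0,"hand": 10},{"delta_pos": [0,0,0],"yaw": 0,"hand": 10}]'

```text
time_s: 11.4
eef_pos: [0.5676, 0.1468, 0.1344]
ee_rot: [[-0.001, -0.558, 0.83], [0.0, 0.83, 0.558], [-1.0, 0.001, -0.001]]
contact_force: [0.3, -0.6, -3.8]
finger_gap: 0.018
```

```bash
python3 -c "
from h import *
im=snap('h'); print(proj([.5693,.1474,.12],C['w_h']['K'],C['w_h']['E']))
from bench import bot;s=bot.get_state();print(s['finger_gap'],s['wrist_torque'])
cv2.imwrite('pics/wh.png',cv2.resize(im[130:270,220:420],None,fx=4,fy=4,interpolation=cv2.INTER_CUBIC))"
```

```text
11.4 [0.5676 0.1468 0.1344] -2.5492662666353443 [ 0.312  -0.5841 -3.8334]
[[317.3345 237.224 ]]
0.018073566509565524 [ 0.0814 -0.1597  0.019 ]
```

View pics/wh.png

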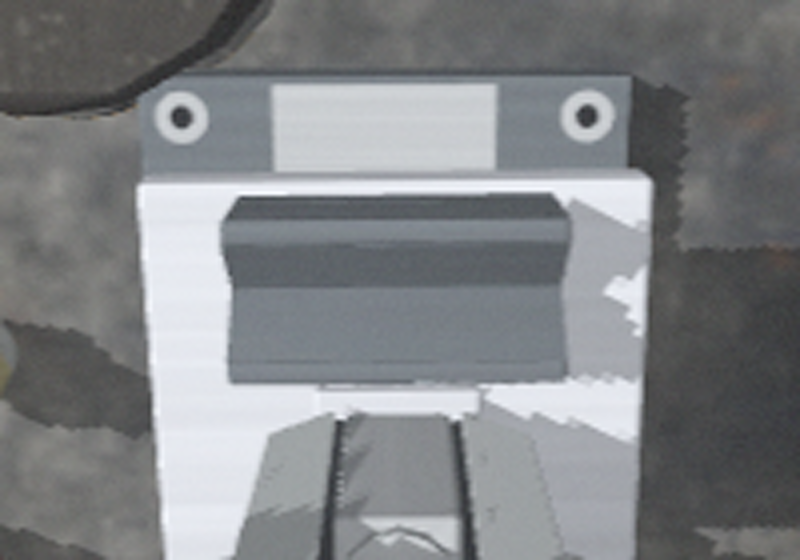

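```bash
python3 - <<'E'
from h import *
load("h");W=C["w_h"]["K"],C["w_h"]["E"]
cr=lambda u:(np.array(u)-[220,130]+.5)*4-.5
b=[.570,.1463,0,.592]
print("flat, bolts-row corners",cr(proj(body(b,np.array([[-36,0,20],[-52,-62,20],[-52,62,20]])/1e3),*W)))
n=[.5676+.0008*.83,.1468+.0008*.558,.1344-.0255,.592]
print("nest corners",cr(proj(body(n,np.array([[-48,-42,20],[-48,42,20],[-48,-42,10],[-48,42,10],[-46,-20,39],[-20,-20,39]])/1e3),*W)))
g=cv2.cvtColor(cv2.imread("pics/w_h.png"),cv2.COLOR_BGR2GRAY)
for c in(256,262,270,285,300,315,330,345,360,370,380): print(c,g[168:182,c])
E
```

```text
flat, bolts-row corners [[387.4654 140.9251]
 [139.0434  77.1604]
 [635.4913  77.2222]]
nest corners [[131.9569 171.8236]
 [653.7195 171.852 ]
 [144.8367 160.6477]
 [641.2449 160.6789]
 [255.3379 210.0025]
 [261.3126 376.9825]]
256 [128 133 136 139 134 134 165 173 234 236 237 233 232 231]
262 [129 131 132 133 131 149 162 180 235 235 235 233 232 230]
270 [129 132 134 132 132 147 160 184 235 236 236 233 233 230]
285 [130 132 134 134 132 157 166 194 232 237 235  88  94  89]
300 [205 204 206 201 200 158 167 208 234 238 206  88 104  92]
315 [207 206 206 201 190 162 162 219 234 238 197  91  98  89]
330 [206 206 206 201 192 163 167 227 234 238 175  93  95  90]
345 [128 130 133 130 144 165 171 232 235 237 134  93  87  92]
360 [128 129 131 133 151 163 178 233 235 237 236 233 199 160]
370 [125 128 133 130 153 164 182 233 236 236 235 234 231 230]
380 [ 68  69  68  67  89 155 190 230 234 236 236 234 232 232]
```

Call:
play_rows --commands '[{"delta_pos": [0,0,-0.8],"yaw": 0,"hand": 10},{"delta_pos": [0,0,-0.8],"yaw": 0,"hand": 10},{"delta_pos": [0,0,-0.8],"yaw": 0,"hand": 10},{"delta_pos": [0,0,-0.5],"yaw": 0,"hand": 10},{"delta_pos": [0,0,-0.2],"yaw": 0,"hand": 10},{"delta_pos": [0,0,0],"yaw": 0,"hand": 10},{"delta_pos": [0,0,0],"yaw": 0,"hand": 10}]'

```text
time_s: 12.15
eef_pos: [0.569, 0.1466, 0.0583]
ee_rot: [[0.002, -0.558, 0.83], [0.0, 0.83, 0.558], [-1.0, -0.001, 0.002]]
contact_force: [0.3, -0.2, -5.0]
finger_gap: 0.0178
```

Call:
play_rows --commands '[{"delta_pos": [0,0,-0.04],"yaw": 0,"hand": 10},{"delta_pos": [0,0,-0.04],"yaw": 0,"hand": 10},{"delta_pos": [0,0,-0.04],"yaw": 0,"hand": 10},{"delta_pos": [0,0,0],"yaw": 0,"hand": 10}]'

```text
time_s: 12.55
eef_pos: [0.5679, 0.1465, 0.0539]
ee_rot: [[-0.0, -0.558, 0.83], [-0.0, 0.83, 0.558], [-1.0, 0.0, -0.0]]
contact_force: [-0.0, 0.2, -4.5]
finger_gap: 0.018
```

Call:
play_rows --commands '[{"delta_pos": [0,0,-0.04],"yaw": 0,"hand": 10},{"delta_pos": [0,0,-0.04],"yaw": 0,"hand": 10},{"delta_pos": [0,0,0],"yaw": 0,"hand": 10}]'

```text
time_s: 12.85
eef_pos: [0.5678, 0.1465, 0.0517]
ee_rot: [[-0.0, -0.558, 0.83], [-0.0, 0.83, 0.558], [-1.0, 0.0, -0.0]]
contact_force: [0.0, 0.4, -4.3]
finger_gap: 0.0177
```

Call:
play_rows --commands '[{"delta_pos": [0,0,-0.04],"yaw": 0,"hand": 10},{"delta_pos": [0,0,0],"yaw": 0,"hand": 10},{"delta_pos": [0,0,0],"yaw": 0,"hand": 10}]'

```text
time_s: 13.15
eef_pos: [0.5679, 0.1465, 0.0509]
ee_rot: [[-0.0, -0.558, 0.83], [-0.0, 0.83, 0.558], [-1.0, 0.0, -0.0]]
contact_force: [0.7, -0.5, -4.3]
finger_gap: 0.0177
```

Call:
play_rows --commands '[{"delta_pos": [0,0,-0.04],"yaw": 0,"hand": 10},{"delta_pos": [0,0,0],"yaw": 0,"hand": 10}]'

```text
time_s: 13.35
eef_pos: [0.5679, 0.1465, 0.0498]
ee_rot: [[-0.0, -0.558, 0.83], [-0.0, 0.83, 0.558], [-1.0, 0.0, -0.0]]
contact_force: [0.3, 0.1, -2.7]
finger_gap: 0.0182
```

Call:
play_rows --commands '[{"delta_pos": [0,0,-0.03],"yaw": 0,"hand": 10},{"delta_pos": [0,0,0],"yaw": 0,"hand": 10},{"delta_pos": [0,0,0],"yaw": 0,"hand": 10}]'

```text
time_s: 13.65
eef_pos: [0.5679, 0.1465, 0.0492]
ee_rot: [[-0.0, -0.558, 0.83], [-0.0, 0.83, 0.558], [-1.0, 0.0, -0.0]]
contact_force: [0.8, -0.3, -5.0]
finger_gap: 0.0177
```

Call:
play_rows --commands '[{"delta_pos": [0,0,-0.03],"yaw": 0,"hand": 10},{"delta_pos": [0,0,0],"yaw": 0,"hand": 10},{"delta_pos": [0,0,0],"yaw": 0,"hand": 10}]'

```text
time_s: 13.95
eef_pos: [0.568, 0.1465, 0.0484]
ee_rot: [[-0.0, -0.558, 0.83], [-0.0, 0.83, 0.558], [-1.0, 0.0, -0.0]]
contact_force: [-1.1, -0.0, -5.0]
finger_gap: 0.0179
```

Call:
play_rows --commands '[{"delta_pos": [0,0,-0.03],"yaw": 0,"hand": 10},{"delta_pos": [0,0,0],"yaw": 0,"hand": 10},{"delta_pos": [0,0,0],"yaw": 0,"hand": 10}]'

```text
time_s: 14.25
eef_pos: [0.5679, 0.1465, 0.0476]
ee_rot: [[-0.0, -0.558, 0.83], [0.0, 0.83, 0.558], [-1.0, 0.0, -0.0]]
contact_force: [0.2, 0.2, -4.6]
finger_gap: 0.0178
```

Call:
play_rows --commands '[{"delta_pos": [0,0,-0.03],"yaw": 0,"hand": 10},{"delta_pos": [0,0,0],"yaw": 0,"hand": 10},{"delta_pos": [0,0,0],"yaw": 0,"hand": 10}]'

```text
time_s: 14.55
eef_pos: [0.568, 0.1465, 0.0471]
ee_rot: [[0.0, -0.558, 0.83], [-0.0, 0.83, 0.558], [-1.0, -0.0, 0.0]]
contact_force: [-0.2, -1.4, -3.2]
finger_gap: 0.0182
```

```bash
python3 -c "
from bench import bot;s=bot.get_state();print(s['eef_pos'],s['contact_force'],s['wrist_torque'],s['ee_rot'])"
```

```text
[0.56803985 0.14646022 0.04707188] [-0.1981288  -1.44997317 -3.21492663] [ 0.03428404 -0.09609217 -0.07456394] [[ 1.30306290e-04 -5.58055198e-01  8.29803820e-01]
 [-1.05175806e-04  8.29803815e-01  5.58055211e-01]
 [-9.99999986e-01 -1.59993390e-04  4.94347515e-05]]
```

Call:
play_rows --commands '[{"delta_pos": [0,0,-0.02],"yaw": 0,"hand": 10},{"delta_pos": [0,0,0],"yaw": 0,"hand": 10}]'

```text
time_s: 14.75
eef_pos: [0.5682, 0.1465, 0.0469]
ee_rot: [[0.0, -0.558, 0.83], [-0.0, 0.83, 0.558], [-1.0, -0.0, 0.0]]
contact_force: [-1.3, -1.1, 0.2]
finger_gap: 0.0179
```

Call:
play_rows --commands '[{"delta_pos": [0,0,0],"yaw": 0,"hand": 10}]'

```text
time_s: 14.85
eef_pos: [0.5682, 0.1465, 0.0469]
ee_rot: [[0.0, -0.558, 0.83], [-0.0, 0.83, 0.558], [-1.0, -0.0, 0.0]]
contact_force: [-1.1, -1.8, 0.5]
finger_gap: 0.0176
```

Call:
play_rows --commands '[{"delta_pos": [0,0,0],"yaw": 0,"hand": 10}]'

```text
time_s: 14.95
eef_pos: [0.5682, 0.1465, 0.0469]
ee_rot: [[0.0, -0.558, 0.83], [-0.0, 0.83, 0.558], [-1.0, -0.0, 0.0]]
contact_force: [-1.9, -1.2, 0.4]
finger_gap: 0.018
```

Call:
play_rows --commands '[{"delta_pos": [-0.02,-0.018,0],"yaw": 0,"hand": 10},{"delta_pos": [-0.016,-0.016,0],"yaw": 0,"hand": 10},{"delta_pos": [0,0,0],"yaw": 0,"hand": 10}]'

```text
time_s: 15.25
eef_pos: [0.5673, 0.1456, 0.0463]
ee_rot: [[0.001, -0.558, 0.83], [0.0, 0.83, 0.558], [-1.0, -0.0, 0.001]]
contact_force: [0.7, -0.9, -3.0]
finger_gap: 0.0178
```

Call:
play_rows --commands '[{"delta_pos": [0,0,-0.02],"yaw": 0,"hand": 10},{"delta_pos": [0,0,0],"yaw": 0,"hand": 10}]'

```text
time_s: 15.45
eef_pos: [0.5674, 0.1455, 0.0462]
ee_rot: [[0.001, -0.558, 0.83], [-0.0, 0.83, 0.558], [-1.0, -0.0, 0.0]]
contact_force: [0.6, -1.6, -1.1]
finger_gap: 0.0178
```

Call:
play_rows --commands '[{"delta_pos": [0,0,0],"yaw": 0,"hand": 10}]'

```text
time_s: 15.55
eef_pos: [0.5674, 0.1456, 0.0462]
ee_rot: [[0.001, -0.558, 0.83], [-0.0, 0.83, 0.558], [-1.0, -0.0, 0.0]]
contact_force: [0.8, -0.6, -0.7]
finger_gap: 0.0176
```

Call:
play_rows --commands '[{"delta_pos": [0.014,-0.021,0],"yaw": 0,"hand": 10},{"delta_pos": [0,0,0],"yaw": 0,"hand": 10}]'

```text
time_s: 15.75
eef_pos: [0.5675, 0.1451, 0.0459]
ee_rot: [[0.0, -0.558, 0.83], [0.0, 0.83, 0.558], [-1.0, 0.0, 0.0]]
contact_force: [-0.0, -0.9, -1.4]
finger_gap: 0.0175
```

Call:
play_rows --commands '[{"delta_pos": [0,0,-0.02],"yaw": 0,"hand": 10},{"delta_pos": [0,0,0],"yaw": 0,"hand": 10}]'

```text
time_s: 15.95
eef_pos: [0.5676, 0.1451, 0.0458]
ee_rot: [[0.0, -0.558, 0.83], [-0.0, 0.83, 0.558], [-1.0, -0.0, 0.0]]
contact_force: [-0.9, -1.4, 0.9]
finger_gap: 0.0176
```

Call:
play_rows --commands '[{"delta_pos": [0,0,0],"yaw": 0,"hand": 10}]'

```text
time_s: 16.05
eef_pos: [0.5676, 0.1451, 0.0458]
ee_rot: [[0.0, -0.558, 0.83], [-0.0, 0.83, 0.558], [-1.0, -0.0, 0.0]]
contact_force: [0.3, -1.6, 1.5]
finger_gap: 0.0182
```

```bash
python3 -c "
from bench import bot;s=bot.get_state();print(s['eef_pos'],s['contact_force'],s['wrist_torque'],s['ee_rot'])"
```

```text
[0.56756765 0.14513723 0.04576229] [ 0.3037792  -1.59856978  1.48930072] [ 0.07925102 -0.10448622 -0.04023267] [[ 2.67398262e-04 -5.58068043e-01  8.29795148e-01]
 [-2.19716493e-05  8.29795174e-01  5.58068068e-01]
 [-9.99999964e-01 -1.67458400e-04  2.09624112e-04]]
```

Call:
play_rows --commands '[{"delta_pos": [-0.004,-0.018,0],"yaw": 0,"hand": 10},{"delta_pos": [0,0,0],"yaw": 0,"hand": 10},{"delta_pos": [0,0,0],"yaw": 0,"hand": 10}]'

```text
time_s: 16.35
eef_pos: [0.5675, 0.1449, 0.0456]
ee_rot: [[0.001, -0.558, 0.83], [0.0, 0.83, 0.558], [-1.0, 0.0, 0.001]]
contact_force: [0.9, 0.3, -0.5]
finger_gap: 0.0176
```

Call:
play_rows --commands '[{"delta_pos": [0,0,-0.015],"yaw": 0,"hand": 10},{"delta_pos": [0,0,0],"yaw": 0,"hand": 10}]'

```text
time_s: 16.55
eef_pos: [0.5676, 0.1448, 0.0455]
ee_rot: [[0.0, -0.558, 0.83], [0.0, 0.83, 0.558], [-1.0, -0.0, 0.001]]
contact_force: [-0.2, 0.3, 4.2]
finger_gap: 0.0176
```

Call:
play_rows --commands '[{"delta_pos": [0,0,0],"yaw": 0,"hand": 10}]'

```text
time_s: 16.65
eef_pos: [0.5676, 0.1449, 0.0455]
ee_rot: [[0.001, -0.558, 0.83], [0.0, 0.83, 0.558], [-1.0, -0.0, 0.001]]
contact_force: [-1.2, 0.9, 4.7]
finger_gap: 0.0176
```

```bash
python3 -c "
from bench import bot;s=bot.get_state();print(s['eef_pos'],s['contact_force'],s['wrist_torque'])"
```

```text
[0.56758844 0.14486355 0.04553171] [-1.23194545  0.93250633  4.71225723] [ 0.42776858 -0.03672525 -0.04641249]
```

Call:
play_rows --commands '[{"delta_pos": [0,0,0.01],"yaw": 0,"hand": 10},{"delta_pos": [0,0,0],"yaw": 0,"hand": 10},{"delta_pos": [0,0,0],"yaw": 0,"hand": 19},{"delta_pos": [0,0,0],"yaw": 0,"hand": 22},{"delta_pos": [0,0,0],"yaw": 0,"hand": 26},{"delta_pos": [0,0,0],"yaw": 0,"hand": 32},{"delta_pos": [0,0,0],"yaw": 0,"hand": 40},{"delta_pos": [0,0,0],"yaw": 0,"hand": 40}]' --squeeze 10

```text
time_s: 17.45
eef_pos: [0.5672, 0.1447, 0.0452]
ee_rot: [[-0.0, -0.558, 0.83], [-0.0, 0.83, 0.558], [-1.0, 0.0, -0.0]]
contact_force: [0.6, -0.3, 0.1]
finger_gap: 0.0396
```

Call:
play_rows --commands '[{"delta_pos": [0,0,0.4],"yaw": 0,"hand": 40},{"delta_pos": [0,0,0.8],"yaw": 0,"hand": 40},{"delta_pos": [0,0,1],"yaw": 0,"hand": 40},{"delta_pos": [0,0,1],"yaw": 0,"hand": 40},{"delta_pos": [0,0,1],"yaw": 0,"hand": 40},{"delta_pos": [0,0,1],"yaw": 0,"hand": 40},{"delta_pos": [0,0,1],"yaw": 0,"hand": 40},{"delta_pos": [0,0,1],"yaw": 0,"hand": 40},{"delta_pos": [0,0,1],"yaw": 0,"hand": 40},{"delta_pos": [0,0,0],"yaw": 0,"hand": 40},{"delta_pos": [0,0,0],"yaw": 0,"hand": 40}]'

```text
time_s: 18.55
eef_pos: [0.5673, 0.1447, 0.2505]
ee_rot: [[0.001, -0.558, 0.83], [0.0, 0.83, 0.558], [-1.0, -0.0, 0.001]]
contact_force: [-0.1, -1.0, -0.6]
finger_gap: 0.0398
```

```bash
python3 -c "
from h import *
im=snap('s'); K,E=C['w_s']['K'],C['w_s']['E']
u=proj([.569,.147,.04],K,E)[0].astype(int)
x,y=u-[62,60];print(x,y)
cv2.imwrite('pics/ws.png',cv2.resize(im[y:y+120,x:x+130],None,fx=5,fy=5,interpolation=cv2.INTER_CUBIC))"
```

```text
18.55 [0.5673 0.1447 0.2505] -2.549556731285851 [-0.0694 -0.9714 -0.6137]
257 120
```

View pics/ws.png

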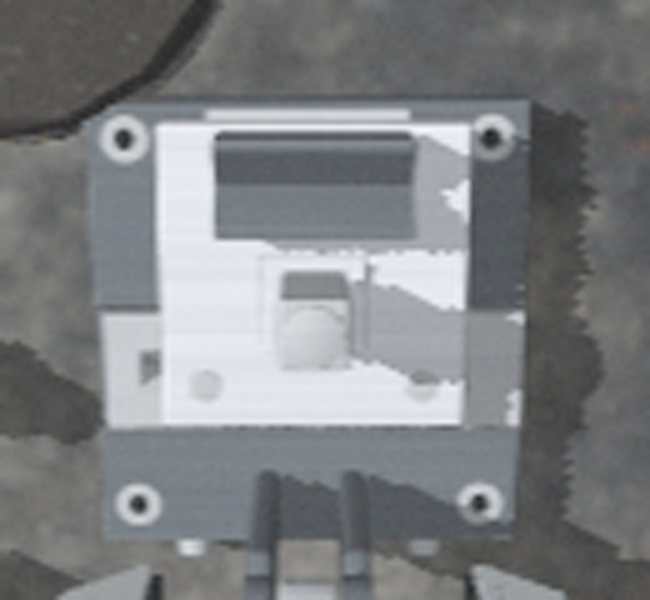

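```bash
python3 - <<'E'
from h import *
from scipy.spatial.transform import Rotation as Ro
load("s");W=C["w_s"]["K"],C["w_s"]["E"]; u=lambda p:uncrop(p,5,(257,120))
N=np.array([[-48,-42,20],[-48,42,20],[36,42,20],[36,-42,20],[24,-30,20],[24,30,20],[-9,-9,61],[-9,9,61],[9,9,61],[9,-9,61]])/1e3
nuv=u([(157,126),(470,126),(462,426),(163,424),(206,385),(421,385),(281,298),(348,298),(350,368),(278,368)])
n,r=fit([(*W,N,nuv)],[.569,.147,.02,.592]);print("nest",n);print(r.T)
def f(p): return (proj(N@Ro.from_euler("zyx",p[3:]).as_matrix().T+p[:3],*W)-nuv).ravel()
q=least_squares(f,[*n[:3],n[3],0,0],loss="soft_l1").x; print("6dof",q)
# base, with bolts as unknown symmetric? use corners + bar left end
B=lambda s:np.array([[-52,-62,20],[-52,62,20],[78,62,20],[78,-62,20],[7,s-60,23.6],[41,s-60,23.6],[41,s+60,23.6]])/1e3
buv=u([(88,99),(530,99),(515,538),(103,540),(102,313),(106,427),(522,427)])
g=lambda p:(proj(body([p[0],p[1],0,p[2]],B(p[3]*100)),*W)-buv).ravel()
r=least_squares(g,[.57,.146,.592,.01],loss="soft_l1",f_scale=.5,x_scale=[.01]*4);print("base",r.x*[1,1,1,100]);print(g(r.x).reshape(-1,2).T)
b=r.x;c,s=np.cos(b[2]),np.sin(b[2]);d=n[:2]-b[:2];print("nest in base",c*d[0]+s*d[1],-s*d[0]+c*d[1])
E
```

```text
nest [0.5694 0.1474 0.0144 0.5897]
[[ 0.0245  0.1859 -0.2043  0.5136  0.1967 -0.2454 -0.6964  0.3927 -0.1455
  -0.0294]
 [-0.4058 -0.2597 -0.3021 -0.035  -0.3488 -0.2527  0.3518  0.3849  0.3841
   0.3518]]
6dof [ 0.5701  0.1476  0.0143  0.5892 -0.0182  0.0062]
base [0.5693 0.1455 0.5938 1.2138]
[[-0.8987  0.5122 -0.083   0.1799  0.1295  0.3433 -0.7277]
 [ 0.3277  0.1552  0.1826 -0.08   -0.1273 -0.1809 -0.3235]]
nest in base 0.001173114713863632 0.0014461796815466378
```

```bash
python3 - <<'E'
from h import *
load("b");W=C["w_b"]["K"],C["w_b"]["E"]
b=np.array([.5697,.146]);th=.592;R=np.array([[np.cos(th),np.sin(th)],[-np.sin(th),np.cos(th)]])
tob=lambda p:np.r_[R@(p[:2]-b),p[2]]*1e3
def ray(K,E,uv,z):
    d=E[:3,:3].T@np.linalg.inv(K)@[*uv,1]; c=-E[:3,:3].T@E[:3,3]; return c+d*(z-c[2])/d[2]
for uv in[(300,152),(270,157),(230,160),(190,157),(150,145),(100,125)]:
    p=uncrop(uv,1.25,(0,0)); best=None
    for z in np.arange(0,.42,.002):
        P=ray(*W,p,z); q=proj(P,*cam("top"))[0]; e=abs(q[1]-(208-.172*(q[0]-447)))
        if best is None or e<best[0]: best=(e,z,P,q)
    print("neck",best[0],best[3],tob(best[2]))
for uv in[(535,150),(522,225),(560,240),(640,245),(600,290)]:
    p=uncrop(uv,1.25,(0,0)); print("vice",uv,[tob(ray(*W,p,z))[:2].round() for z in(.1,.15,.205)])
E
```

```text
neck 0.01869965400970841 [442.9493 208.7154] [-109.8401  -90.8396   16.    ]
neck 0.018089989641822513 [453.6014 206.8826] [-107.7411  -91.4156  112.    ]
neck 0.02251539419481219 [464.1436 205.0288] [-108.0146  -95.8792  178.    ]
neck 0.04953124621488314 [473.1662 203.4499] [-111.0732 -104.6431  210.    ]
neck 0.03204748502949428 [482.7607 201.8812] [-117.9047 -120.1256  220.    ]
neck 0.040932932924022225 [495.3176 199.7303] [-128.3734 -143.7086  222.    ]
vice (535, 150) [array([-112.,  136.]), array([-113.,  118.]), array([-114.,   99.])]
vice (522, 225) [array([-45., 131.]), array([-56., 114.]), array([-68.,  95.])]
vice (560, 240) [array([-31., 168.]), array([-44., 145.]), array([-58., 120.])]
vice (640, 245) [array([-26., 244.]), array([-40., 210.]), array([-55., 172.])]
vice (600, 290) [array([ 20., 213.]), array([ -1., 184.]), array([-24., 151.])]
```

Call:
play_rows --commands '[{"delta_pos": [0,0,1],"yaw": -1,"hand": 50},{"delta_pos": [0,0,1],"yaw": -1,"hand": 50},{"delta_pos": [0.344,0.099,0],"yaw": -1,"hand": 50},{"delta_pos": [0.344,0.099,0],"yaw": -1,"hand": 50},{"delta_pos": [0.344,0.099,0],"yaw": -1,"hand": 50},{"delta_pos": [0.344,0.099,0],"yaw": -1,"hand": 50},{"delta_pos": [0.344,0.099,0],"yaw": -1,"hand": 50},{"delta_pos": [0.344,0.099,0],"yaw": -1,"hand": 50},{"delta_pos": [0.344,0.099,0],"yaw": -1,"hand": 50},{"delta_pos": [0.344,0.099,0],"yaw": -1,"hand": 50},{"delta_pos": [0.344,0.099,0],"yaw": -1,"hand": 50},{"delta_pos": [0.344,0.099,0],"yaw": -1,"hand": 50},{"delta_pos": [0.344,0.099,0],"yaw": -1,"hand": 50},{"delta_pos": [0,0,0],"yaw": -0.09,"hand": 50},{"delta_pos": [0,0,0],"yaw": 0,"hand": 50},{"delta_pos": [0,0,0],"yaw": 0,"hand": 50}]'

```text
time_s: 20.2
eef_pos: [0.6613, 0.1718, 0.2994]
ee_rot: [[-0.002, 0.829, 0.559], [-0.0, 0.559, -0.829], [-1.0, -0.001, -0.001]]
contact_force: [-0.0, 0.1, -0.4]
finger_gap: 0.05
```

```bash
python3 -c "
from h import *
im=snap('t'); u=proj([.6465,.195,.205],C['w_t']['K'],C['w_t']['E'])[0]; print(u)
im=im.copy(); cv2.imwrite('pics/wt.png',im)"
```

```text
20.2 [0.6613 0.1718 0.2994] 2.164424129738738 [-0.0178  0.0919 -0.3663]
[318.3197 177.8419]
```

View pics/wt.png

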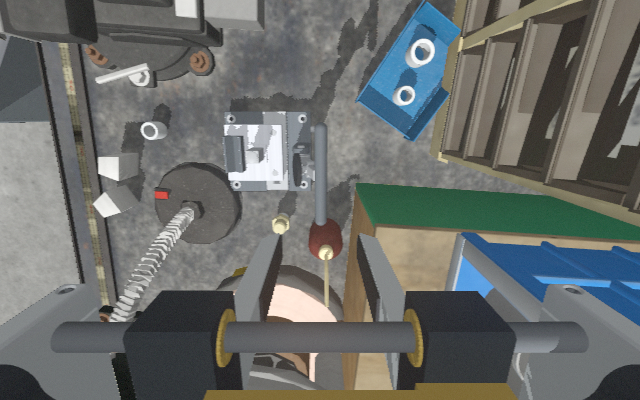

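Call:
play_rows --commands '[{"delta_pos": [0.05,0.03,-0.8],"yaw": 0,"hand": 50},{"delta_pos": [0,0,-0.8],"yaw": 0,"hand": 50},{"delta_pos": [0,0,-0.8],"yaw": 0,"hand": 50},{"delta_pos": [0,0,-0.8],"yaw": 0,"hand": 46},{"delta_pos": [0,0,-0.7],"yaw": 0,"hand": 40},{"delta_pos": [0,0,-0.6],"yaw": 0,"hand": 34},{"delta_pos": [0,0,0],"yaw": 0,"hand": 28},{"delta_pos": [0,0,0],"yaw": 0,"hand": 22},{"delta_pos": [0,0,0],"yaw": 0,"hand": 18},{"delta_pos": [0,0,0],"yaw": 0,"hand": 14},{"delta_pos": [0,0,0],"yaw": 0,"hand": 8},{"delta_pos": [0,0,0],"yaw": 0,"hand": 8}]' --squeeze 15

```text
time_s: 21.45
eef_pos: [0.6634, 0.1724, 0.189]
ee_rot: [[0.001, 0.83, 0.558], [-0.001, 0.558, -0.83], [-1.0, 0.0, 0.001]]
contact_force: [-2.3, -1.6, 4.5]
finger_gap: 0.0112
```

```bash
cat > arc.py <<'E'
import numpy as np
from bench import bot
s=bot.get_state(); p=s['eef_pos']; th=.592; c,sn=np.cos(th),np.sin(th)
d=p[:2]-[.5697,.146]; x,y=c*d[0]+sn*d[1],-sn*d[0]+c*d[1]; z=p[2]+.019
a=np.arctan2(z-.1,.068-x); print("base",x,y,z,"ang",a,"r",np.hypot(z-.1,.068-x),s['contact_force'],s['finger_gap'])
def path(a0,a1,n):
    A=np.linspace(a0,a1,n+1); X=-.108*np.cos(A);Z=.108*np.sin(A)
    dx,dz=np.diff(X),np.diff(Z); return np.c_[dx*c,dx*sn,dz]/.025
if __name__=="__main__":
    np.set_printoptions(precision=3,suppress=True); print(path(a,.12,20)); print(path(.12,0,6))
E
python3 arc.py
```

```text
base 0.09246047087768612 -0.030370996111553427 0.20800596278280029 ang 1.7935126698730768 r 0.11074115148488284 [-2.25637984 -1.63637544  4.53019778] 0.011167102677524219
[[-0.295 -0.198  0.065]
 [-0.298 -0.201  0.035]
 [-0.3   -0.202  0.005]
 [-0.299 -0.201 -0.025]
 [-0.296 -0.199 -0.055]
 [-0.291 -0.196 -0.085]
 [-0.285 -0.191 -0.114]
 [-0.276 -0.185 -0.142]
 [-0.265 -0.178 -0.17 ]
 [-0.252 -0.17  -0.196]
 [-0.238 -0.16  -0.22 ]
 [-0.222 -0.149 -0.244]
 [-0.204 -0.137 -0.265]
 [-0.185 -0.124 -0.285]
 [-0.164 -0.111 -0.302]
 [-0.143 -0.096 -0.318]
 [-0.12  -0.081 -0.331]
 [-0.097 -0.065 -0.342]
 [-0.073 -0.049 -0.351]
 [-0.048 -0.032 -0.357]]
[[-0.008 -0.005 -0.086]
 [-0.006 -0.004 -0.086]
 [-0.005 -0.003 -0.086]
 [-0.004 -0.002 -0.086]
 [-0.002 -0.001 -0.086]
 [-0.001 -0.    -0.086]]
```

Call:
play_rows --commands '[{"delta_pos": [-0.295,-0.198,0.065],"yaw": 0,"hand": 8},{"delta_pos": [-0.298,-0.201,0.035],"yaw": 0,"hand": 8},{"delta_pos": [-0.3,-0.202,0.005],"yaw": 0,"hand": 8},{"delta_pos": [-0.299,-0.201,-0.025],"yaw": 0,"hand": 8},{"delta_pos": [-0.296,-0.199,-0.055],"yaw": 0,"hand": 8},{"delta_pos": [-0.291,-0.196,-0.085],"yaw": 0,"hand": 8},{"delta_pos": [-0.285,-0.191,-0.114],"yaw": 0,"hand": 8},{"delta_pos": [-0.276,-0.185,-0.142],"yaw": 0,"hand": 8}]'

```text
time_s: 22.25
eef_pos: [0.6051, 0.1331, 0.181]
ee_rot: [[0.003, 0.83, 0.558], [0.0, 0.558, -0.83], [-1.0, 0.003, 0.002]]
contact_force: [3.3, 1.8, 3.9]
finger_gap: 0.0113
```

```bash
python3 arc.py | head -1
```

```text
base 0.022164288505448857 -0.030456584102850563 0.19997427851080427 ang 1.1409169464733309 r 0.10998076564548724 [3.29855642 1.80305669 3.88068642] 0.011254549277303787
```

Forces match the stated 4 N resistance, so I'll continue the arc.

Call:
play_rows --commands '[{"delta_pos": [-0.265,-0.178,-0.17],"yaw": 0,"hand": 8},{"delta_pos": [-0.252,-0.17,-0.196],"yaw": 0,"hand": 8},{"delta_pos": [-0.238,-0.16,-0.22],"yaw": 0,"hand": 8},{"delta_pos": [-0.222,-0.149,-0.244],"yaw": 0,"hand": 8},{"delta_pos": [-0.204,-0.137,-0.265],"yaw": 0,"hand": 8},{"delta_pos": [-0.185,-0.124,-0.285],"yaw": 0,"hand": 8},{"delta_pos": [-0.164,-0.111,-0.302],"yaw": 0,"hand": 8},{"delta_pos": [-0.143,-0.096,-0.318],"yaw": 0,"hand": 8}]'

```text
time_s: 23.05
eef_pos: [0.5625, 0.1046, 0.1293]
ee_rot: [[-0.0, 0.83, 0.558], [-0.001, 0.558, -0.83], [-1.0, -0.001, 0.001]]
contact_force: [4.1, -4.0, 2.7]
finger_gap: 0.0117
```

```bash
python3 arc.py | head -1; python3 -c "
from arc import *
print(path(a,.12,6).round(3))"|tail -6
```

```text
base -0.029090708501134786 -0.030350990913489695 0.1482614942788234 ang 0.4613059488433098 r 0.10842406332211145 [ 4.11087152 -4.00002728  2.67281177] 0.011680302147396397
[[-0.086 -0.058 -0.223]
 [-0.075 -0.05  -0.229]
 [-0.064 -0.043 -0.233]
 [-0.053 -0.036 -0.237]
 [-0.042 -0.028 -0.241]
 [-0.03  -0.02  -0.243]]
```

Call:
play_rows --commands '[{"delta_pos": [-0.075,-0.075,-0.223],"yaw": 0,"hand": 8},{"delta_pos": [-0.065,-0.065,-0.229],"yaw": 0,"hand": 8},{"delta_pos": [-0.064,-0.043,-0.233],"yaw": 0,"hand": 8},{"delta_pos": [-0.053,-0.036,-0.237],"yaw": 0,"hand": 8},{"delta_pos": [-0.042,-0.028,-0.241],"yaw": 0,"hand": 8},{"delta_pos": [-0.03,-0.02,-0.243],"yaw": 0,"hand": 8}]'

```text
time_s: 23.65
eef_pos: [0.5532, 0.0983, 0.0936]
ee_rot: [[-0.003, 0.83, 0.558], [-0.001, 0.558, -0.83], [-1.0, -0.003, -0.001]]
contact_force: [-3.1, -4.4, 3.4]
finger_gap: 0.0114
```

```bash
python3 arc.py | head -1; python3 -c "
from arc import *
print(path(a,0,8).round(3))"|tail -8
```

```text
base -0.04030168343673679 -0.0304234707052358 0.1126288337730747 ang 0.11608366627762345 r 0.10903550833420782 [-3.11562083 -4.38753515  3.41543138] 0.01141501182372584
[[-0.006 -0.004 -0.062]
 [-0.005 -0.003 -0.062]
 [-0.004 -0.003 -0.062]
 [-0.003 -0.002 -0.063]
 [-0.003 -0.002 -0.063]
 [-0.002 -0.001 -0.063]
 [-0.001 -0.001 -0.063]
 [-0.    -0.    -0.063]]
```

Call:
play_rows --commands '[{"delta_pos": [-0.014,-0.01,-0.062],"yaw": 0,"hand": 8},{"delta_pos": [-0.005,-0.003,-0.062],"yaw": 0,"hand": 8},{"delta_pos": [-0.004,-0.003,-0.062],"yaw": 0,"hand": 8},{"delta_pos": [-0.003,-0.002,-0.063],"yaw": 0,"hand": 8}]'

```text
time_s: 24.05
eef_pos: [0.5527, 0.0978, 0.0879]
ee_rot: [[-0.003, 0.83, 0.558], [-0.001, 0.558, -0.83], [-1.0, -0.003, -0.001]]
contact_force: [-5.5, -4.3, 4.0]
finger_gap: 0.0119
```

Call:
play_rows --commands '[{"delta_pos": [-0.003,-0.002,-0.063],"yaw": 0,"hand": 8},{"delta_pos": [-0.002,-0.001,-0.063],"yaw": 0,"hand": 8}]'

```text
time_s: 24.25
eef_pos: [0.5524, 0.0977, 0.0846]
ee_rot: [[-0.004, 0.83, 0.558], [-0.001, 0.558, -0.83], [-1.0, -0.004, -0.001]]
contact_force: [-5.0, -5.0, 5.2]
finger_gap: 0.0115
```

Call:
play_rows --commands '[{"delta_pos": [0,0,-0.05],"yaw": 0,"hand": 8},{"delta_pos": [0,0,0],"yaw": 0,"hand": 8}]'

```text
time_s: 24.45
eef_pos: [0.5523, 0.0976, 0.0831]
ee_rot: [[-0.004, 0.83, 0.558], [-0.001, 0.558, -0.83], [-1.0, -0.004, -0.001]]
contact_force: [-4.4, -4.7, 3.0]
finger_gap: 0.0115
```

Call:
play_rows --commands '[{"delta_pos": [-0.02,-0.015,-0.04],"yaw": 0,"hand": 8},{"delta_pos": [0,0,0],"yaw": 0,"hand": 8}]'

```text
time_s: 24.65
eef_pos: [0.5523, 0.0976, 0.0824]
ee_rot: [[-0.002, 0.83, 0.558], [-0.0, 0.558, -0.83], [-1.0, -0.002, -0.001]]
contact_force: [-4.2, -3.8, 1.7]
finger_gap: 0.0116
```

Call:
play_rows --commands '[{"delta_pos": [-0.01,-0.008,-0.04],"yaw": 0,"hand": 8},{"delta_pos": [0,0,0],"yaw": 0,"hand": 8}]'

```text
time_s: 24.85
eef_pos: [0.5523, 0.0975, 0.0816]
ee_rot: [[-0.002, 0.83, 0.558], [0.0, 0.558, -0.83], [-1.0, -0.002, -0.001]]
contact_force: [-3.9, -3.3, 2.3]
finger_gap: 0.0113
```

Call:
play_rows --commands '[{"delta_pos": [0,0,-0.03],"yaw": 0,"hand": 8},{"delta_pos": [0,0,0],"yaw": 0,"hand": 8}]'

```text
time_s: 25.05
eef_pos: [0.5523, 0.0976, 0.081]
ee_rot: [[-0.002, 0.83, 0.558], [0.0, 0.558, -0.83], [-1.0, -0.002, -0.001]]
contact_force: [-4.6, -3.7, 2.6]
finger_gap: 0.0114
```

Call:
play_rows --commands '[{"delta_pos": [0,0,0],"yaw": 0,"hand": 14},{"delta_pos": [0,0,0],"yaw": 0,"hand": 20},{"delta_pos": [0,0,0],"yaw": 0,"hand": 26},{"delta_pos": [0,0,0.6],"yaw": 0,"hand": 26},{"delta_pos": [0,0,1],"yaw": 0,"hand": 26},{"delta_pos": [0,0,1],"yaw": 0,"hand": 14},{"delta_pos": [0,0,0],"yaw": 0,"hand": 4},{"delta_pos": [0,0,0],"yaw": 0,"hand": 0},{"delta_pos": [0,0,0],"yaw": 0,"hand": 0},{"delta_pos": [0,0,-0.4],"yaw": 0,"hand": 0},{"delta_pos": [0,0,-0.3],"yaw": 0,"hand": 0},{"delta_pos": [0,0,0],"yaw": 0,"hand": 0}]'

```text
time_s: 26.25
eef_pos: [0.5514, 0.0974, 0.1262]
ee_rot: [[-0.005, 0.83, 0.558], [0.0, 0.558, -0.83], [-1.0, -0.004, -0.003]]
contact_force: [-0.2, 0.8, -0.5]
finger_gap: 0.0007
```

```bash
python3 arc.py|head -1; python3 -c "
from h import *
im=snap('c'); u=proj([.553,.098,.1],C['w_c']['K'],C['w_c']['E'])[0].astype(int); print(u)
cv2.imwrite('pics/wc.png',cv2.resize(im[40:260,200:440],None,fx=2.5,fy=2.5,interpolation=cv2.INTER_CUBIC))"
```

```text
base -0.04230391983457941 -0.0300693596477751 0.145164037515463 ang 0.38862704739060056 r 0.11919205097476705 [-0.21884321  0.7742687  -0.46778623] 0.0006745764627797441
26.25 [0.5514 0.0974 0.1262] 2.162742157026368 [-0.2188  0.7743 -0.4678]
[319 232]
```

View pics/wc.png

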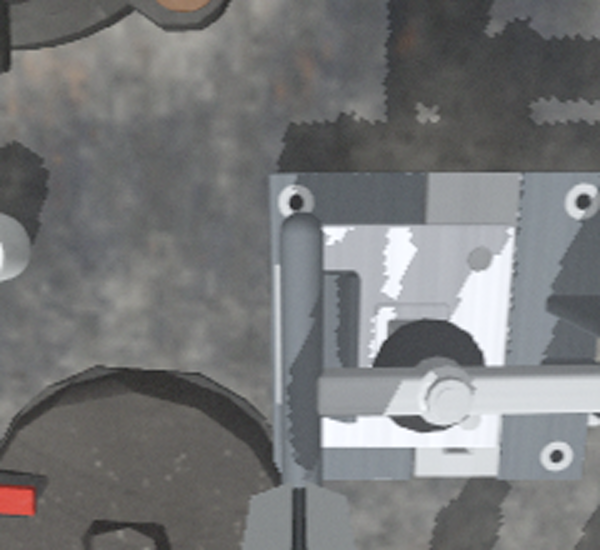

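The arm is nearly level, with the pad over the post and the closed fingertips over the bar. I'll press the bar down gently to confirm the stop.

Call:
play_rows --commands '[{"delta_pos": [0.02,0.012,-0.2],"yaw": 0,"hand": 0},{"delta_pos": [0.01,0.008,-0.2],"yaw": 0,"hand": 0},{"delta_pos": [0,0,-0.2],"yaw": 0,"hand": 0},{"delta_pos": [0,0,0],"yaw": 0,"hand": 0}]'

```text
time_s: 26.7
eef_pos: [0.5532, 0.0979, 0.1129]
ee_rot: [[-0.002, 0.83, 0.558], [0.0, 0.558, -0.83], [-1.0, -0.001, -0.001]]
contact_force: [-0.4, 0.1, 0.1]
finger_gap: 0.0006
```

Call:
play_rows --commands '[{"delta_pos": [0,0,-0.06],"yaw": 0,"hand": 0},{"delta_pos": [0,0,-0.06],"yaw": 0,"hand": 0},{"delta_pos": [0,0,0],"yaw": 0,"hand": 0}]'

```text
time_s: 27.0
eef_pos: [0.554, 0.0979, 0.1111]
ee_rot: [[0.0, 0.83, 0.558], [-0.0, 0.558, -0.83], [-1.0, 0.0, 0.0]]
contact_force: [-0.0, -0.2, 0.1]
finger_gap: 0.0003
```

Call:
play_rows --commands '[{"delta_pos": [0,0,-0.04],"yaw": 0,"hand": 0},{"delta_pos": [0,0,0],"yaw": 0,"hand": 0}]'

```text
time_s: 27.2
eef_pos: [0.554, 0.0979, 0.1103]
ee_rot: [[0.0, 0.83, 0.558], [-0.0, 0.558, -0.83], [-1.0, 0.0, 0.0]]
contact_force: [-1.1, 0.1, 2.0]
finger_gap: 0.0001
```

Call:
play_rows --commands '[{"delta_pos": [0,0,-0.04],"yaw": 0,"hand": 0},{"delta_pos": [0,0,0],"yaw": 0,"hand": 0}]'

```text
time_s: 27.4
eef_pos: [0.554, 0.0979, 0.1092]
ee_rot: [[0.0, 0.83, 0.558], [-0.0, 0.558, -0.83], [-1.0, 0.0, 0.0]]
contact_force: [-0.8, -0.2, 2.3]
finger_gap: 0.0006
```

Call:
play_rows --commands '[{"delta_pos": [0,0,-0.04],"yaw": 0,"hand": 0},{"delta_pos": [0,0,0],"yaw": 0,"hand": 0}]'

```text
time_s: 27.6
eef_pos: [0.5539, 0.0978, 0.108]
ee_rot: [[0.0, 0.83, 0.558], [-0.0, 0.558, -0.83], [-1.0, -0.0, 0.0]]
contact_force: [-1.8, -1.1, 3.5]
finger_gap: 0.0004
```

Call:
play_rows --commands '[{"delta_pos": [0,0,-0.04],"yaw": 0,"hand": 0},{"delta_pos": [0,0,0],"yaw": 0,"hand": 0}]'

```text
time_s: 27.8
eef_pos: [0.5538, 0.0978, 0.1069]
ee_rot: [[-0.0, 0.83, 0.558], [-0.0, 0.558, -0.83], [-1.0, -0.0, 0.0]]
contact_force: [-1.6, -2.3, 4.9]
finger_gap: 0.0001
```

Call:
play_rows --commands '[{"delta_pos": [0,0,-0.04],"yaw": 0,"hand": 0},{"delta_pos": [0,0,0],"yaw": 0,"hand": 0}]'

```text
time_s: 28.0
eef_pos: [0.5538, 0.0978, 0.1061]
ee_rot: [[-0.0, 0.83, 0.558], [-0.0, 0.558, -0.83], [-1.0, -0.0, 0.0]]
contact_force: [-3.7, -0.3, 5.6]
finger_gap: 0.0006
```

Call:
play_rows --commands '[{"delta_pos": [0,0,-0.03],"yaw": 0,"hand": 0},{"delta_pos": [0,0,0],"yaw": 0,"hand": 0}]'

```text
time_s: 28.2
eef_pos: [0.5539, 0.0977, 0.1061]
ee_rot: [[-0.0, 0.83, 0.558], [-0.0, 0.558, -0.83], [-1.0, -0.001, 0.0]]
contact_force: [-4.4, -1.6, 10.1]
finger_gap: 0.0006
```

Call:
play_rows --commands '[{"delta_pos": [0,0,-0.03],"yaw": 0,"hand": 0},{"delta_pos": [0,0,0],"yaw": 0,"hand": 0}]'

```text
time_s: 28.4
eef_pos: [0.5539, 0.0977, 0.1059]
ee_rot: [[-0.001, 0.83, 0.558], [-0.001, 0.558, -0.83], [-1.0, -0.001, 0.0]]
contact_force: [-5.7, -2.0, 13.1]
finger_gap: 0.0005
```

Call:
play_rows --commands '[{"delta_pos": [0,0,0.4],"yaw": 0,"hand": 0},{"delta_pos": [0,0,1],"yaw": 0,"hand": 0},{"delta_pos": [0,0,1],"yaw": 0,"hand": 0},{"delta_pos": [0,0,1],"yaw": 0,"hand": 0},{"delta_pos": [0,0,1],"yaw": 0,"hand": 0},{"delta_pos": [0,0,1],"yaw": 0,"hand": 0},{"delta_pos": [0,0,0],"yaw": 0,"hand": 0},{"delta_pos": [0,0,0],"yaw": 0,"hand": 0}]'

```text
time_s: 29.2
eef_pos: [0.5538, 0.0981, 0.2387]
ee_rot: [[0.0, 0.83, 0.558], [0.0, 0.558, -0.83], [-1.0, 0.0, -0.0]]
contact_force: [0.9, -0.7, -0.6]
finger_gap: 0.0003
```

```bash
python3 -c "
from h import *
from bench import eyes
im=snap('e'); s=eyes.get_image('scene')['color'][:,:,::-1]
u=proj([.569,.147,.06],C['w_e']['K'],C['w_e']['E'])[0].astype(int); print(u)
a=cv2.resize(im[u[1]-75:u[1]+75,u[0]-75:u[0]+65],(420,450),interpolation=cv2.INTER_CUBIC)
b=cv2.resize(s[110:235,300:400],(360,450),interpolation=cv2.INTER_CUBIC)
cv2.imwrite('pics/fin.png',np.hstack([a,b]))"
```

```text
29.2 [0.5538 0.0981 0.2387] 2.1628448367492727 [ 0.9119 -0.6888 -0.6104]
[350 160]
```

View pics/fin.png

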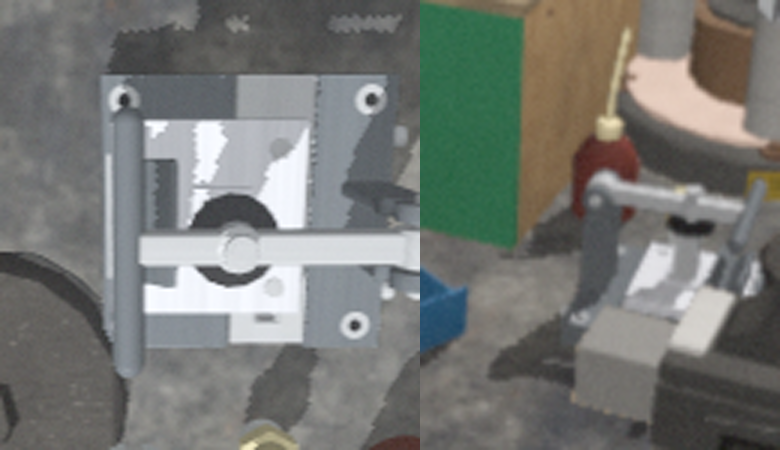

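The clamp is down and level with its pad on the post. The nest sits square on the base, and the gripper is clear with no load.

```bash
python3 -c "
from bench import ticket
print(ticket.close_job())"
```

```text
the job is handed in; nothing more can be done
None
```

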